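Hang the rinsed jug to dry and start the blower

ROBOT

A 6-joint arm with a two-finger parallel gripper is mounted at the origin on the work surface. World frame = base frame: x ahead of the robot, y to its left, z up, the work surface at z = 0. Lengths are in m, angles in rad, forces in N, time in s.
With the tool pointing down it reaches from about 0.2 to 0.875 m from the base axis. Payload 3.4 kg.
Tool frame: the origin (TCP) lies between the finger pads; the fingertips stand 25 mm ahead of it and the grasp point (between the pads) lies 6 mm ahead of it (r.nose_length is the z of the fingertips in the tool frame, in m); z points along the fingers, y is the line along which they close (so a half turn about z gives the same grasp; the last joint's range is limited). The gripper opens to 94 mm and grips with 3 to 60 N. Pads are 16 mm wide; open, the fingers measure 119 mm over their backs; the gripper's body (75 mm by 177 mm) begins 78 mm behind the grasp point.
Start: joints at [-1.402, 0.276, 1.505, -0, 1.361, -0.121], TCP at [0.164, -0.551, 0.23] pointing down, gripper open.
Joint ranges: [-2.89, 2.89], [-0.75, 2.08], [0.22, 2.7], [-1.18, 4.32], [0.11, 2.71], [-2.7, 2.7]. Speed limits (rad/s): [2.57, 2.57, 3.14, 3.14, 3.14, 3.14].

INTERFACE

Orientations are given as a unit quaternion [w, x, y, z].
In Python, from plant import r, gripper_to, inverse_kinematics, vision, models, telemetry gives the robot as it stands. Calls block until the motion is done:
- r.move_to(position, orientation): joint-space move of the TCP to a pose.
- r.move_l(position, rot=None, vel=0.15, guard=None): straight line of the TCP; rot=None keeps the orientation; vel is the mean speed in m/s. With guard (N) it stops when the force on the tool has changed by that much, and returns True; else False.
- r.movej(angles): joint-space move.
- gripper_to(opening, f_grip=None): finger opening in m; f_grip is the grip in N (None keeps the last); returns when the fingers have stopped.
- r.hold(seconds).
- inverse_kinematics(position, orientation): joint angles nearest the present ones, or None.
- vision.snapshot(name): name is "scene" or "top"; returns the picture (384x512x3 uint8, red, green, blue); there is no depth.
- vision.get_calibration(name): a dict with "fx", "fy", "cx", "cy" (pixels), "position" and "orientation" of the camera in the world. Camera axes: x right, y down, z forward; pixel columns grow to the right and rows downward; lengths in m; the calibration is good to about 2 mm. A picture is of the moment at which its call begins. get_calibration takes no time and is no camera call.
A pose or a line that the arm cannot do raises r.PlanningError and nothing moves.
- r.sign_off(): hands the job in; it is judged then, once.
Trained networks look in the newest picture that a camera, given by its name, has taken for a name from the list of things; names that differ only in an ending like _2 or _b are one class to them, and where a whole thing is asked for, a point or a joint stands for the part that bears it (a point fixed in the world has none). Each returns a list of dicts, best first, with "score" (0 to 1); they miss things now and then, are a little off and sometimes report something else, mostly with a low value. They report only what shows in the picture. A call takes as long as a camera call. They do not tell look-alikes from the thing itself.
- models.boxes_of(thing, camera): "at" ([x, y, z] in m, in world coordinates, good to about 4 mm: the middle of the surface that is visible of it).
- models.regions_of(thing, camera): "pixels" (384x512 bool, what is visible of it).
- models.mark_of(thing, camera): "at" ([x, y, z] in m, in world coordinates, good to about 4 mm: a listed point, or the origin of a listed thing).
Readings, each from a call of its own:
- telemetry.current_t(): time.
- telemetry.current_joints(): joint angles.
- telemetry.current_dq(): joint speeds.
- telemetry.current_joint_efforts(): joint torques, N m.
- telemetry.current_ee_pos(): TCP position.
- telemetry.current_tool_rot(): TCP orientation.
- telemetry.current_wrist_force(): force on the tool from outside, world axes, zero at the start.
- telemetry.current_torque(): the same for the moment, N m.
- telemetry.current_opening(): finger opening in m.
- telemetry.current_finger_force(): force on a finger pad.
Only numpy, scipy, OpenCV 4.12 (cv2) and the standard library are available. Lean on these libraries where they do the work, as an engineer would, in place of code of your own. Each camera call takes 0.05 s, during which the arm holds its last target. There are 200 camera calls.

TASK

Hang the tall narrow white jug by its handle on the bare steel peg (the one with the upturned end) of the drying stand, so that it hangs freely from the peg and stays there. Then start the blower by pushing the black-knobbed switch on the stand fully over, away from the robot. Leave the short wide jug, the box of pipette tips and the reagent bottle where they are.

Things in the scene. Friction and masses are not known exactly. Their poses are not given: they have to be found in the camera images.
- tall_jug: Tall narrow open white plastic jug, 0.1 kg, upright: round body 58 mm wide, 120 mm tall. Origin: centre of underside, z up. On its +y side a D-shaped handle, a strap 14 mm wide (along x), 9 mm thick, out to y = 67 mm; its window, seen through along x, spans y = 29 to 58, z = 35 to 93 mm. Can be gripped across the body along x, near the rim. Released on the peg, it swings and hangs tilted.
- jug_window (a point): Centre of the window (29 x 58 mm) in the tall jug's handle, at jug y = 43.5 mm, z = 64 mm; axes as the jug's. The handle's upper bar is 29 mm above it when the jug is upright.
- peg_post: Square aluminium post (22 mm, 200 mm tall) with one bare steel peg, a 10 mm round bar. Origin: centre of its foot, on the drip tray 20 mm above the table; z up. The peg sticks out level along the post's -x (towards the robot), its axis at z = 180 mm, from x = -11 to -105 mm, then bends up and ends at x = -125, z = 194 mm. It is the left or the right one of two posts 180 mm apart.
- peg_seat (a point): Middle of the peg's level part (post frame x = -60 mm), on its axis; axes as the post's.
- peg_tip (a point): Centre of the peg's rounded upturned end (post frame x = -125 mm, z = 194 mm).
- full_post: The other post; its slanting peg is taken by a white beaker (66 mm in diameter, 85 mm long, fixed), mouth down and tilted, which reaches about 125 mm from the post towards the robot and up to about 220 mm above the post's origin. Origin: centre of the post's foot.
- dryer: The drying stand, fixed: drip tray 20 mm high in front, white blower housing 85 mm high behind the posts, grey switch box 40 mm high with the toggle switch at its +y end. Origin: on the table, 50 mm in front (-x) of the line of the posts; x points away from the robot, parallel to the x axes of the posts.
- switch (a joint): Toggle switch lever, rad: 0 = leaning 0.5 rad towards the robot (the dryer's -x), off; 1.0 = leaning 0.5 rad away (+x), at its stop, on. It stays where it is left; about 1 N at the knob moves it. Its axis is the dryer's y, 62 mm above the table. It may start at up to 0.2.
- switch_tip (a point): Centre of the black ball knob (26 mm in diameter) at the lever's end, 85 mm from the lever's axis; about 137 mm above the table when off or on, 147 mm midway. In travelling from 0 to 1.0 it goes 82 mm along the dryer's +x.
- short_jug: Short wide white jug, 80 mm in diameter, 75 mm tall, with a handle: a bystander. Origin: centre of the underside.
- tip_box: Low clear box with an orange tray of pipette tips, 118 x 80 x 55 mm: a bystander. Origin: centre of the underside.
- reagent_bottle: Glass bottle with blue cap, 70 mm in diameter, 150 mm tall: a bystander. Origin: centre of the underside.
Mind the look-alikes: they are no part of the job. Leave any red look-alike of the tall_jug alone.

How it is judged:
By the outcome, as a careful person would: the job done as asked, in the order asked, and still so for the second after the job is handed in, with the robot touching nothing.
It also fails if it takes over 54 s, if anything falls off the work surface, if the arm or the gripper's body presses on something with over 40 N, if the wrist force passes 120 N, or if a joint passes its speed limit or range.

## Working session

There is one attempt and no reset: what is moved stays moved. The work goes in short steps, each a Python script; the robot and the scene stay as the last script left them, time stands still between calls to the robot, and variables do not carry over. Pictures are saved under pics/ and viewed, at most 10 in all, crops included, and the job is handed in when it is done.

```bash
ls; mkdir -p pics; cat > s.py <<'E'
from plant import r, gripper_to, inverse_kinematics, vision, models, telemetry
import cv2, numpy as np
np.set_printoptions(precision=4,suppress=True)
def snap(c,f,crop=None,k=1):
    im=vision.snapshot(c)
    if crop: a,b,c2,d=crop; im=im[b:d,a:c2]
    im=cv2.resize(im,None,fx=k,fy=k,interpolation=cv2.INTER_CUBIC)
    cv2.imwrite('pics/'+f,im[:,:,::-1]); return im
def proj(cam,p):
    c=vision.get_calibration(cam); w,x,y,z=c['orientation']
    from scipy.spatial.transform import Rotation as R
    q=R.from_quat([x,y,z,w]).inv().apply(np.array(p)-c['position'])
    return np.array([c['fx']*q[0]/q[2]+c['cx'],c['fy']*q[1]/q[2]+c['cy']])
E
python3 - <<'E'
from s import *
a=vision.snapshot('scene');b=vision.snapshot('top')
cv2.imwrite('pics/a.png',a[:,:,::-1]);cv2.imwrite('pics/b.png',b[:,:,::-1])
for n in ['tall_jug','jug_window','peg_post','peg_seat','peg_tip','full_post','dryer','switch_tip','short_jug','tip_box','reagent_bottle']:
    for c in ['scene','top']:
        for d in models.mark_of(n,c): print(n,c,np.array(d['at']),round(d['score'],2),proj(c,d['at']).round())
for c in ['scene','top']: print(c,vision.get_calibration(c))
E
```

```text
pics
tall_jug scene [ 0.4318 -0.1927 -0.0023] 0.92 [236. 167.]
tall_jug scene [ 0.667  -0.2404 -0.0009] 0.89 [185. 228.]
tall_jug top [ 0.6664 -0.2444  0.0001] 0.66 [309. 167.]
tall_jug top [ 0.4323 -0.1881  0.0022] 0.56 [292. 244.]
jug_window scene [ 0.6302 -0.2673  0.0655] 0.72 [178. 199.]
jug_window scene [ 0.4455 -0.1514  0.0628] 0.66 [247. 159.]
jug_window top [ 0.6302 -0.2672  0.0615] 0.94 [320. 174.]
jug_window top [ 0.4437 -0.149   0.0627] 0.59 [280. 239.]
peg_post scene [ 0.7439 -0.0679  0.0183] 0.69 [235. 272.]
peg_post top [ 0.4438  0.1668 -0.0073] 0.63 [172. 240.]
peg_post top [ 0.7393 -0.0704  0.0198] 0.57 [252. 142.]
peg_seat scene [ 0.7428 -0.0668  0.0245] 0.59 [235. 271.]
peg_seat top [ 0.6799 -0.0794  0.1995] 0.92 [256. 144.]
peg_tip scene [ 0.6163 -0.0883  0.213 ] 0.61 [243. 178.]
peg_tip top [ 0.6147 -0.0911  0.2104] 0.89 [260. 167.]
full_post scene [0.7073 0.1091 0.0181] 0.74 [312. 282.]
full_post top [0.7084 0.1062 0.0195] 0.9 [194. 151.]
dryer scene [ 0.6663  0.053  -0.002 ] 0.69 [293. 263.]
dryer top [ 0.6683  0.0509 -0.005 ] 0.79 [213. 166.]
switch_tip scene [
[... 184 characters left out ...]
-0.0031] 0.67 [172. 239.]
tip_box scene [ 0.4115 -0.009  -0.0014] 0.59 [298. 178.]
reagent_bottle scene [ 0.5186 -0.3681 -0.0027] 0.75 [169. 173.]
reagent_bottle top [ 0.5194 -0.3718  0.0046] 0.88 [353. 215.]
reagent_bottle top [ 0.4437  0.1681 -0.0069] 0.36 [172. 240.]
scene {'fx': 363.7254318692276, 'fy': 363.7254318692276, 'cx': 256.7279753796784, 'cy': 190.11610197806033, 'position': array([1.0455, 0.1117, 0.82  ]), 'orientation': array([-0.17  ,  0.5469,  0.7783, -0.2575])}
top {'fx': 436.22045000616123, 'fy': 436.22045000616123, 'cx': 252.59430446941826, 'cy': 189.97993049274595, 'position': array([ 0.3565, -0.069 ,  1.2954]), 'orientation': array([-0.0631,  0.7055, -0.7029,  0.0649])}
```

View pics/a.png

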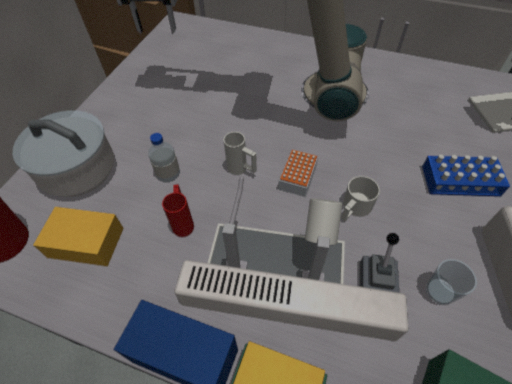

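View pics/b.png

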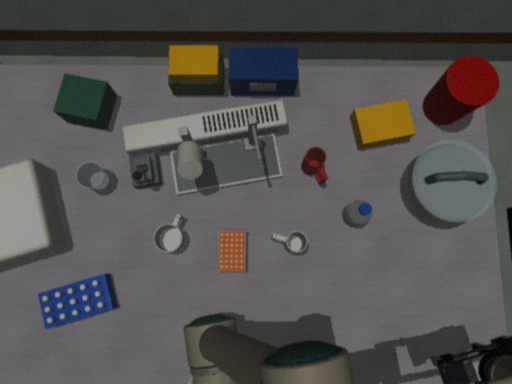

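In the scene view there are two tall jugs. The white one is at (236,152), is tall and narrow, and has its handle to the right. The red one at (178,213) is the look-alike. The short wide jug is at (360,195). The bare peg is on the post near (232,240), and the beaker is on the other post. The tall white jug fits the description, so I'll confirm it in a crop.

```bash
python3 - <<'E'
from s import *
a=cv2.imread('pics/a.png')[110:310,140:410]
cv2.imwrite('pics/c.png',cv2.resize(a,None,fx=2.9,fy=2.9,interpolation=cv2.INTER_CUBIC))
from scipy.spatial.transform import Rotation as R
def q(psi): x=(R.from_euler('z',psi)*R.from_euler('x',np.pi)).as_quat(); return np.r_[x[3],x[:3]]
for th,p in [(-17.4,[.432,-.19,.109]),(11.2,[.58,-.146,.25]),(11.2,[.6925,-.123,.22]),(11.2,[.54,.23,.14])]:
    for s in (90,-90):print(th,s,inverse_kinematics(p,q(np.radians(th+s))))
E
```

```text
-17.4 90 [-0.5619  0.2289  1.9047 -0.      1.0081 -0.2583]
-17.4 -90 None
11.2 90 [-0.3629  0.3011  1.4201  0.      1.4204 -0.5584]
11.2 -90 [-0.3629  0.3011  1.4201 -0.      1.4204  2.5832]
11.2 90 [-0.2746  0.4771  1.2148  0.      1.4497 -0.4701]
11.2 -90 [-0.2746  0.4771  1.2148 -0.      1.4497  2.6715]
11.2 90 [ 0.2841  0.3564  1.6199 -0.      1.1653  0.0887]
11.2 -90 None
```

View pics/c.png

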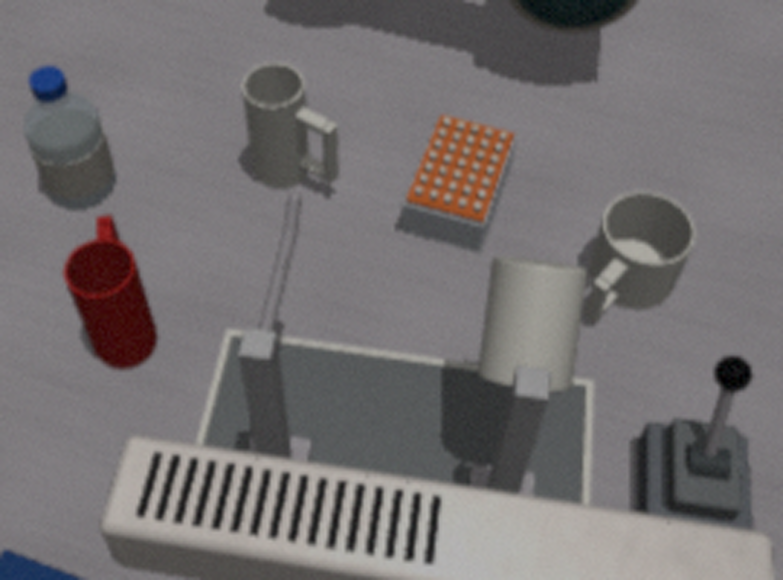

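The crop confirms it: the tall white jug is at crop (275,125) with its handle toward +y, the bare upturned peg is at (280,260), and the red look-alike is at (110,300). Next I'll grasp, lift and measure again in front of the peg.

```bash
cat >> s.py <<'E'
from scipy.spatial.transform import Rotation as R
def q(deg): x=(R.from_euler('z',deg+90,degrees=True)*R.from_euler('x',np.pi)).as_quat(); return np.r_[x[3],x[:3]]
TH=11.2; c,s_=np.cos(np.radians(TH)),np.sin(np.radians(TH))
X=np.array([c,s_,0]);Y=np.array([-s_,c,0]);Z=np.array([0,0,1.])
POST=np.array([.7425,-.069,.02])
def pf(x,y,z): return POST+x*X+y*Y+z*Z
E
python3 - <<'E'
from s import *
j=np.array([.432,-.190,0]);o=q(-17.4)
gripper_to(.094)
r.move_to(j+[0,0,.23],o)
r.move_l(j+[0,0,.111],vel=.12)
print(gripper_to(.04,15),telemetry.current_opening(),telemetry.current_finger_force())
r.move_l(j+[0,0,.29],vel=.15)
# window centre target at post (-185, 0, 187); tcp 47 mm above window
r.move_to(pf(-.185,-.0435,.187+.047),q(TH)); r.hold(.3)
for cam in ['scene','top']:
    vision.snapshot(cam)
    for n in ['jug_window','tall_jug','peg_tip','peg_seat','peg_post']:
        for d in models.mark_of(n,cam):
            p=np.array(d['at'])-POST; print(n,cam,round(d['score'],2),np.array(d['at']),'post frame',np.array([p@X,p@Y,p[2]]))
snap('scene','d.png',(170,100,330,260),3.7)
print(telemetry.current_t(),telemetry.current_ee_pos(),telemetry.current_opening())
E
```

```text
False 0.05647387374886335 14.909599386155605
jug_window scene 0.76 [ 0.6307 -0.267   0.0664] post frame [-0.1481 -0.1725  0.0464]
jug_window scene 0.71 [ 0.5601 -0.1077  0.21  ] post frame [-0.1864 -0.0025  0.19  ]
tall_jug scene 0.64 [ 0.5698 -0.1455  0.1431] post frame [-0.1843 -0.0415  0.1231]
tall_jug scene 0.63 [ 0.6688 -0.239  -0.0034] post frame [-0.1053 -0.1524 -0.0234]
tall_jug scene 0.2 [ 0.5162 -0.3721 -0.0036] post frame [-0.2809 -0.2534 -0.0236]
peg_tip scene 0.93 [ 0.6187 -0.0911  0.2118] post frame [-0.1257  0.0024  0.1918]
peg_tip scene 0.65 [0.7064 0.1099 0.019 ] post frame [-0.0007  0.1825 -0.001 ]
peg_seat scene 0.62 [ 0.6679  0.0546 -0.0021] post frame [-0.0492  0.1357 -0.0221]
peg_seat scene 0.58 [ 0.6795 -0.0808  0.2004] post frame [-0.0641  0.0007  0.1804]
peg_post scene 0.59 [ 0.7442 -0.0654  0.0214] post frame [0.0024 0.0032 0.0014]
jug_window top 0.54 [ 0.6321 -0.269   0.0602] post frame [-0.1471 -0.1747  0.0402]
jug_window top 0.46 [ 0.5596 -0.1094  0.2052] post frame [-0.1873 -0.0041  0.1852]
tall_jug top 0.74 [ 0.5671 -0.1462  0.1455] post frame [-0.1871 -0.0417  0.1255]
tall_jug top 0.64 [ 0.666  -0.2458 -0.0006] post frame [-0.1094 -0.1586 -0.0206]
tall_jug top 0.37 [ 0.5632 -0.1064  0.2076] post frame [-0.1831 -0.0019  0.1876]
peg_seat top 0.73 [ 0.68   -0.0792  0.2001] post frame [-0.0633  0.0021  0.1801]
peg_seat top 0.17 [0.6066 0.2407 0.1384] post frame [-0.0732  0.3302  0.1184]
peg_post top 0.9 [ 0.7392 -0.0672  0.022 ] post frame [-0.0029  0.0024  0.002 ]
7.8 [ 0.5695 -0.1476  0.2539] 0.05705987132678449
```

View pics/d.png

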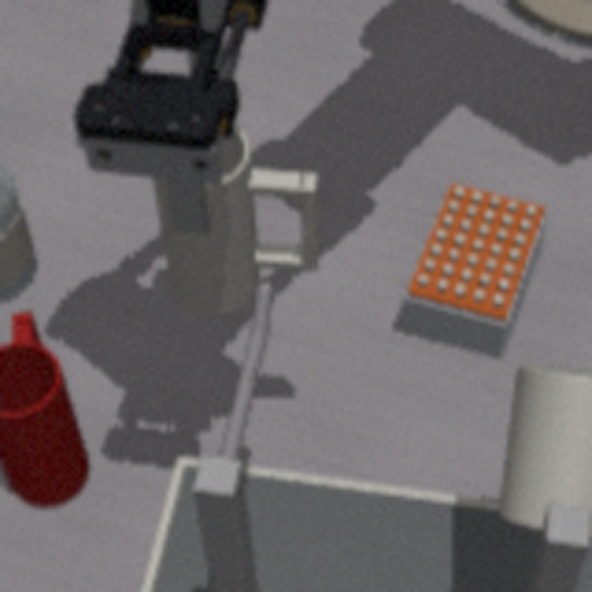

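The jug is gripped upright just in front of the peg, with its window at crop (285,218) and the peg tip at (265,285). The window sits about 4 mm too far to −y, so I'll shift it, insert, lower under guard and look.

```bash
python3 - <<'E'
from s import *
y=-.0395; z=.234
r.move_l(pf(-.185,y,z))
print('ins',r.move_l(pf(-.062,y,z),vel=.08,guard=5),telemetry.current_ee_pos()-pf(-.062,y,z))
snap('scene','e.png',(170,120,330,280),3.7)
for cam in ['scene','top']:
    if cam=='top': vision.snapshot(cam)
    for d in models.mark_of('jug_window',cam):
        p=np.array(d['at'])-POST; print(cam,round(d['score'],2),np.array([p@X,p@Y,p[2]]))
print(telemetry.current_t(),telemetry.current_wrist_force())
E
```

```text
ins False [-0.0004 -0.0001  0.0002]
scene 0.85 [-0.15   -0.171   0.0432]
scene 0.67 [-0.0663 -0.0002  0.1832]
top 0.76 [-0.1471 -0.173   0.0439]
top 0.58 [-0.0642  0.0033  0.1852]
9.9417 [ 0.345   0.0489 -1.4641]
```

View pics/e.png

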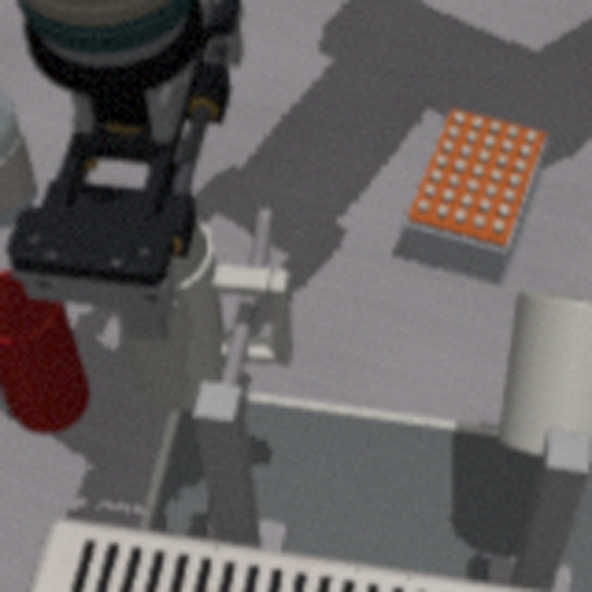

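The peg passes through the window: the tip shows above the handle at (263,215) and the post end at (235,385). Lowering, then releasing.

```bash
python3 - <<'E'
from s import *
y=-.0395; z=.234
print('low',r.move_l(pf(-.062,y,z-.040),vel=.04,guard=2.5),telemetry.current_ee_pos()[2]-pf(0,0,z)[2])
r.hold(.2); print(telemetry.current_wrist_force())
gripper_to(.09); r.hold(.8)
r.move_l(telemetry.current_ee_pos()+[0,0,.12],vel=.15)
r.move_to(pf(-.25,.1,.32),q(TH))
print(telemetry.current_t())
snap('scene','f.png',(170,120,330,280),3.7)
E
```

```text
low True -0.03321638426661794
[-0.5075 -1.7125 -0.0348]
14.275
```

View pics/f.png

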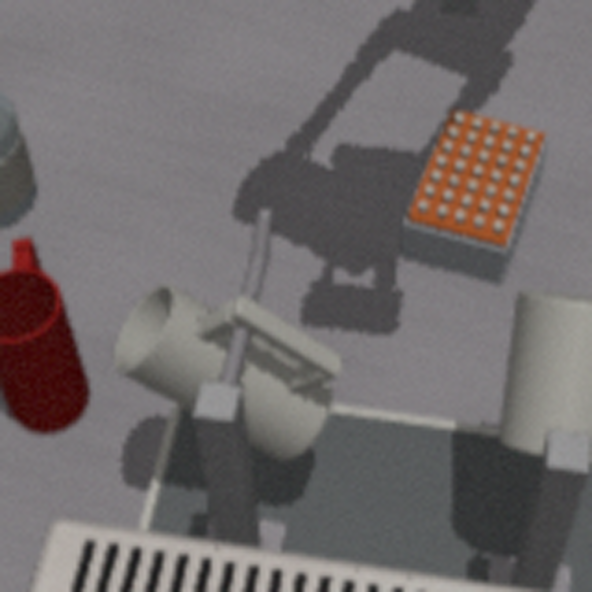

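The jug hangs tilted on the peg (crop 230,370), clear of the post. Next, the switch: descend in front of the knob with closed fingers and push along the dryer's +x.

```bash
python3 - <<'E'
from s import *
k=np.array([.606,.2415,0]); 
gripper_to(0.0)
r.move_to(k-.075*X+.30*Z,q(TH))
r.move_l(k-.075*X+.147*Z,vel=.15)
g=r.move_l(k+.085*X+.147*Z,vel=.07,guard=10)
p=telemetry.current_ee_pos()-k; print(g,p@X,p@Y,telemetry.current_wrist_force())
r.hold(.2)
e=telemetry.current_ee_pos()
r.move_l(e-.06*X,vel=.12); r.move_l(e-.06*X+.17*Z,vel=.15)
r.move_to(np.array([.36,.12,.4]),q(TH)); r.hold(.3)
for cam in ['scene','top']:
    if cam=='top': vision.snapshot(cam)
    else: snap('scene','g.png',(150,100,450,325),2.6)
    for d in models.mark_of('switch_tip',cam):
        p=np.array(d['at'])-k; print(cam,round(d['score'],2),np.array(d['at']),p@X)
print(telemetry.current_t())
E
```

```text
True 0.05322060551183432 -9.133881813564385e-05 [-0.8539 -0.9457  0.4744]
scene 0.74 [0.682  0.2549 0.1336] 0.07715533211288626
top 0.61 [0.6851 0.2585 0.1341] 0.08089553675886063
23.225
```

View pics/g.png

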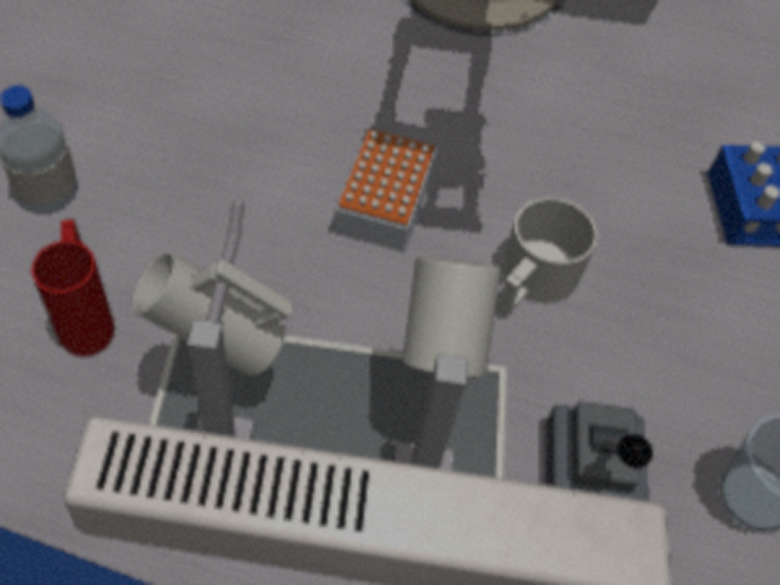

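The lever now leans away at (635,450) and the jug still hangs at (215,310). The knob travel measures about 79 mm, within error of the 82 mm stop. There is time for one more push to confirm it is at the stop.

```bash
python3 - <<'E'
from s import *
k=np.array([.606,.2415,0]); 
r.move_to(k-.02*X+.30*Z,q(TH))
r.move_l(k-.02*X+.147*Z,vel=.15)
g=r.move_l(k+.09*X+.147*Z,vel=.05,guard=18)
p=telemetry.current_ee_pos()-k; print(g,p@X)
e=telemetry.current_ee_pos()
r.move_l(e-.06*X,vel=.12); r.move_l(e-.06*X+.17*Z,vel=.15)
r.move_to(np.array([.36,.12,.4]),q(TH)); r.hold(.3)
vision.snapshot('scene'); 
for n in ['jug_window','switch_tip']: print(n,[np.array(d['at']) for d in models.mark_of(n,'scene')])
print(telemetry.current_t())
r.sign_off()
E
```

```text
True 0.05326968564715138
jug_window [array([ 0.6293, -0.2674,  0.066 ]), array([ 0.6155, -0.089 ,  0.2144]), array([ 0.6795, -0.0728,  0.1742])]
switch_tip [array([0.6828, 0.2514, 0.1367]), array([ 0.6724, -0.0495,  0.1003])]
30.3833
the job is handed in; nothing more can be done
```

The tall white jug hangs freely on the bare peg, and the blower switch is pushed fully over to its stop; a second, harder push stopped at the same place. The job was handed in at about 30 s.

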